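# Stack lens spacers on the sprung arbor

### The arm

A 6-joint arm with a two-finger parallel gripper is mounted at the origin on the work surface. World frame = base frame: x ahead of the robot, y to its left, z up, the work surface at z = 0. Lengths are in m, angles in degrees, forces in N, time in s.
With the tool pointing down it reaches from about 0.25 to 0.725 m from the base axis. Payload 9.7 kg.
Tool frame: the origin (TCP) lies midway between the tips of the shut fingers; the grasp point (between the pads) lies 19 mm behind it (grip_point_offset is the distance from the TCP to the grasp point, in m); y points along the fingers, z is the direction in which the jaws open and shut, and the axes are right-handed (so a half turn about y gives the same grasp; the last joint's range is limited). The gripper opens to 85 mm and grips with 20 to 120 N. Pads are 22 mm wide; open, the fingers measure 114 mm over their backs; the gripper's body (76 mm by 85 mm) begins 54 mm behind the grasp point. The pads swing forward as they close: fully open they stand 13 mm farther back than shut.
Start: joints at [-74.026, 4.979, 10.078, 95.1, 0, 90], TCP at [0.151, -0.529, 0.231] pointing down, gripper open.
Joint ranges: [-179.16, 179.16], [-48.56, 103.87], [-65.8, 70.77], [-126.05, 130.52], [-82.76, 87.17], [-180, 180]. Speed limits (degrees/s): [127.2, 127.2, 147.25, 180, 180, 180].

### API

Orientations are given as [roll, pitch, yaw] about the fixed x, y, z axes, in that order (R = Rz(yaw) Ry(pitch) Rx(roll)).
In Python, from workcell import get_obs, camera, job_done, grip_point_offset gives the robot as it stands.
- The arm moves only by the tool move_arm, never from a script. Its argument "deltas" is a list that holds one entry, the list of rows, each a list of 4 numbers: the shift along the tool's x, y, z in m, then the turn about the tool's y in degrees. A call has 1 to 5 rows; each row is the pose to reach, as a shift and turn from the pose commanded when the call began, along the tool's axes at that moment; what a row does not reach only later rows make up. A row lasts 1/10 s, in which the tool goes at most 50 mm and 8.59 degrees, less where a joint would pass 70% of its speed; a pose out of reach is approached as far as the arm can. A call with a gripper value outside its range is refused whole. "claw" is the finger opening in m, from 0 to 0.0854, set as the call begins (left out, the last holds). The fingers move at their own pace and stop on an object; "newtons" is the grip in N (left out, the last holds). Time passes only in rows, so rows that repeat a pose let the fingers close. It gives the time, the measured TCP pose, the force and the opening at its end, in the units of the state.
- get_obs(): the state, without advancing time (a new reading comes with each control period).
- camera(name): name is "scene" or "side" or "wrist"; returns a dict with "color" (400x640x3 uint8, blue, green, red), "range_z" (400x640 float32, m along the optical axis (not along the pixel's ray), 0 where there is no reading), "fx", "fy", "cx", "cy" (pixels), "T" (4x4, takes a point from camera to world coordinates). Camera axes: x right, y down, z forward; pixel columns grow to the right and rows downward; lengths in m; the calibration is good to about 2 mm. The wrist camera is an equidistant fisheye: a pixel r from the principal point sees the ray r / f radians off the axis. A picture is of the moment at which its call begins.
- job_done(): hands the job in, once; it reports no verdict.
The state is a dict: "time": time; "q": joint angles; "qd": joint speeds; "joint_efforts": joint torques, N m; "ee_pos": TCP position; "tcp_rot": TCP orientation; "wrist_force": force on the tool from outside, world axes, zero at the start; "torque": the same for the moment, N m; "opening": finger opening in m.
Only numpy, scipy, OpenCV 4.12 (cv2) and the standard library are available. Lean on these libraries where they do the work, as an engineer would, in place of code of your own. Each camera call takes 0.05 s, during which the arm holds its last target. There are 200 camera calls.

### The job

For the camera of the embryo imager, thread the three gold spacers onto the steel arbor of the fixture in order of size, the large one first and the small one last, each lowered until it lies flat on what is below it, and let go. The arbor is on a soft spring and stands off-centre, so feel for it gently: do not push it down to its stop and do not drop or ram the spacers. Leave everything else on the bench, the blue ring too, where it is.

Things in the scene. Friction and masses are not known exactly. Their poses are not given: they have to be found in the camera images.
- base: fixed dark steel base plate of the fixture, 130 x 110 mm and 20 mm thick; origin at the centre of its underside, z up, x along the 130 mm side
- bush_centre (a point): centre of the plate's top, where a thin blue disc (40 mm) is let in. From it rises the upright steel arbor, 20 mm in diameter, tip 55 mm above this point, 1.5 mm bevel at the tip (flat of 17 mm). The arbor is eccentric: its axis stands 6 mm from this point, in an unknown direction that differs every time
- arbor (a joint): how far the arbor is pushed straight down into the base, m: 0 = up, 0.010 = at its stop. Spring: 2 N to start it moving, then 1 N more per mm (12 N at the stop); it comes up again when let go. Never push it below 0.009. It does not give sideways
- large (a point): centre (half-way up, on the axis) of the large gold spacer: a flat ring 56 mm in outer diameter, 20 mm thick, with a 23 mm bore, lying flat on the table at the start; z is its axis
- medium (a point): centre (half-way up, on the axis) of the medium gold spacer: a flat ring 46 mm in outer diameter, 15 mm thick, with a 23 mm bore, lying flat on the table at the start; z is its axis
- small (a point): centre (half-way up, on the axis) of the small gold spacer: a flat ring 36 mm in outer diameter, 10 mm thick, with a 23 mm bore, lying flat on the table at the start; z is its axis
- blue_ring: blue plastic ring, 50 mm diameter, 12 mm thick; not part of the stack; origin at the centre of its underside. Leave it alone
- dish: clear round culture dish, 90 mm diameter, 16 mm high; origin at the centre of its underside. Leave it alone
- bottle: white bottle with a blue cap, 56 mm diameter, 130 mm tall; origin at the centre of its underside. Leave it alone
- jar: amber jar with a red cap, 48 mm diameter, 45 mm tall; origin at the centre of its underside. Leave it alone
- screwdriver: screwdriver, 170 mm long, lying flat; leave it alone
- mouse: black computer mouse, 105 x 60 x 32 mm; origin at the centre of its underside. Leave it alone
- lens_cell: black lens cell, 36 mm diameter, 30 mm tall; origin at the centre of its underside. Leave it alone
Mind the look-alikes: they are no part of the job. What is shaped like the part that bears medium but purple is not meant.

How it is judged:
By the outcome, as a careful person would: the job done as asked, in the order asked, and still so for the second after the job is handed in, with the robot touching nothing.
It also fails if it takes over 72 s, if anything falls off the work surface, if the arm or the gripper's body presses on something with over 40 N, if the wrist force passes 120 N, or if a joint passes its speed limit or range.

## Working session

There is one attempt and no reset: what is moved stays moved. The work goes in short steps, Python scripts to look and compute and a tool call to move; the robot and the scene stay as the last step left them, time stands still between calls to the robot, and variables do not carry over. Pictures are saved under pics/ and viewed, about 8 in all and at most 12, crops included, and the job is handed in when it is done.

Besides the shell and the picture viewer there is one more tool, called after "Request:" as name([rows], argument=value, ...), one row to a line, values as JSON. move_arm: Moves the arm, as the interface text tells. Its arguments: {"type":"object","properties":{"deltas":{"type":"array"},"claw":{"type":"number"},"newtons":{"type":"number"}},"required":["deltas"]}

```bash
ls; mkdir -p pics
python3 - <<'E'
from workcell import *
import cv2,numpy as np
o=get_obs();print({k:np.round(v,4) for k,v in o.items()},grip_point_offset)
for n in("scene","side"):
    c=camera(n);np.savez(f"pics/{n}0.npz",**c);cv2.imwrite(f"pics/{n}0.png",c["color"]);print(n,c["fx"],c["cx"],c["cy"],np.round(c["T"],3).tolist())
a=cv2.imread("pics/scene0.png");b=cv2.imread("pics/side0.png")
E
```

```text
pics
{'time': np.float64(0.0), 'q': array([-7.40277e+01,  5.01080e+00,  1.00335e+01,  9.50976e+01,
        3.00000e-04,  9.00003e+01]), 'qd': array([-0.0054, -0.0253, -0.0825,  0.0277, -0.0192, -0.1093]), 'joint_efforts': array([-2.00000e-04, -5.20381e+01,  4.64815e+01,  1.60000e-02,
        1.00000e-04,  0.00000e+00]), 'ee_pos': array([ 0.1513, -0.5286,  0.2306]), 'tcp_rot': array([-9.00749e+01,  3.00000e-04, -1.64028e+02]), 'wrist_force': array([0.5143, 0.1159, 0.0374]), 'torque': array([0.0358, 0.0496, 0.001 ]), 'opening': np.float64(0.0856)} 0.0187
scene 507.04066455336954 329.46028225265866 201.9502887201831 [[0.283, 0.766, -0.577, 1.304], [0.959, -0.22, 0.178, -0.24], [0.01, -0.604, -0.797, 1.091], [0.0, 0.0, 0.0, 1.0]]
side 485.12827778922804 319.66462492378065 194.47713564088087 [[-0.748, -0.366, 0.553, -0.065], [-0.663, 0.381, -0.645, 0.736], [0.025, -0.849, -0.528, 0.622], [0.0, 0.0, 0.0, 1.0]]
```

View pics/scene0.png

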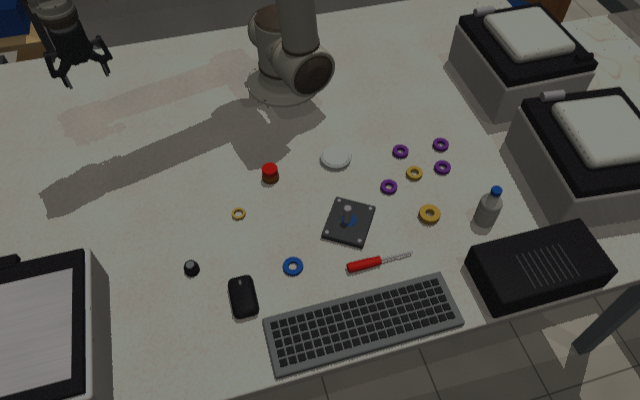

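View pics/side0.png

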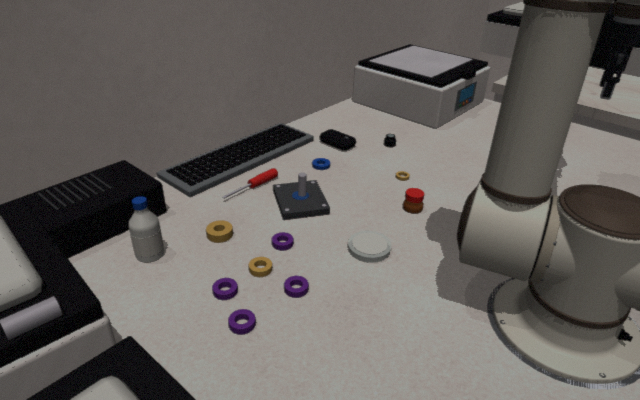

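The scene view shows the gold rings at (429,213) large, (414,173) medium and (238,213) small. The four purple rings near the medium one, at (401,151), (441,144), (442,167) and (389,187), are look-alikes and not meant, since the spacers have to be gold. The base is at (348,222) with the arbor at (347,212), and the side view agrees. Next I'll measure and make a confirming crop.

```bash
cat > h.py <<'E'
import numpy as np,cv2
def ray(c,u,v,fish=False):
    T=np.array(c["T"]);x=(u-c["cx"])/c["fx"];y=(v-c["cy"])/c["fy"]
    if fish:
        r=np.hypot(x,y);s=np.sinc(r/np.pi);d=np.array([x*s,y*s,np.cos(r)])
    else: d=np.array([x,y,1.])
    return T[:3,3],T[:3,:3]@d
def onz(c,u,v,z,fish=False):
    o,d=ray(c,u,v,fish);return o+d*(z-o[2])/d[2]
def tri(a,b):
    # least-squares point on two rays, and gap
    A=np.zeros((3,3));r=np.zeros(3)
    for o,d in(a,b):
        d=d/np.linalg.norm(d);P=np.eye(3)-np.outer(d,d);A+=P;r+=P@o
    p=np.linalg.solve(A,r);return p,[np.linalg.norm(np.cross(p-o,d/np.linalg.norm(d))) for o,d in(a,b)]
def mask(img,lo,hi):
    return cv2.inRange(cv2.cvtColor(img,cv2.COLOR_BGR2HSV),lo,hi)
def blobs(m,amin=20):
    cs,_=cv2.findContours(m,cv2.RETR_EXTERNAL,cv2.CHAIN_APPROX_NONE)
    return [c for c in cs if cv2.contourArea(c)>amin]
E
python3 - <<'E'
from h import *
for n in("scene","side"):
    c=dict(np.load(f"pics/{n}0.npz"));print(n)
    m=mask(c["color"],(15,90,50),(32,255,255))
    for k in blobs(m,40):
        f=np.zeros_like(m);cv2.drawContours(f,[k],-1,255,-1);M=cv2.moments(f,True)
        u,v=M["m10"]/M["m00"],M["m01"]/M["m00"]
        h=.01
        P=[onz(c,*p[0],h) for p in k];ext=np.ptp(P,axis=0)
        print(np.round([u,v],1),cv2.contourArea(k),*[np.round(onz(c,u,v,z)[:2],4) for z in(.01,.0075,.005)],np.round(ext[:2],3))
    # plane top base pixel of blue disc
    m=mask(c["color"],(100,120,30),(125,255,255))
    for k in blobs(m,10):
        b=cv2.boundingRect(k);print("blue",b,np.round(onz(c,b[0]+b[2]/2,b[1]+b[3]/2,.02),3))
a=cv2.imread("pics/scene0.png")[130:255,220:460];b=cv2.imread("pics/side0.png")[150:340,190:430]
A=cv2.resize(a,None,fx=3.3,fy=3.3,interpolation=2);B=cv2.resize(b[:80,60:180],None,fx=3,fy=3,interpolation=2)[:180]
cv2.imwrite("pics/crop1.png",A)
E
```

```text
scene
[238.1 213.4] 111.5 [ 0.4921 -0.2393] [ 0.4902 -0.2393] [ 0.4883 -0.2393] [0.038 0.033]
[429.  214.2] 323.0 [0.633  0.2423] [0.6315 0.2434] [0.6299 0.2445] [0.064 0.061]
[413.8 172.9] 174.5 [0.4893 0.2578] [0.4874 0.259 ] [0.4855 0.2601] [0.053 0.049]
[24.  45.3] 819.0 [-0.4204 -0.8209] [-0.4244 -0.8222] [-0.4284 -0.8236] [0.223 0.153]
blue (283, 257, 20, 19) [ 0.692 -0.14   0.02 ]
blue (342, 214, 15, 12) [0.6   0.033 0.02 ]
blue (491, 186, 11, 11) [0.62  0.444 0.02 ]
blue (508, 0, 21, 7) [-0.178  0.955  0.02 ]
blue (0, 0, 30, 38) [-0.577 -0.856  0.02 ]
side
[260.1 266.3] 348.5 [0.4861 0.2629] [0.4884 0.261 ] [0.4906 0.2591] [0.054 0.052]
[219. 231.] 436.0 [0.6335 0.2449] [0.6364 0.2429] [0.6392 0.2409] [0.073 0.066]
[402.1 175.1] 78.0 [ 0.4861 -0.2303] [ 0.4884 -0.2342] [ 0.4906 -0.2382] [0.037 0.042]
blue (131, 196, 16, 14) [0.836 0.309 0.02 ]
blue (292, 191, 17, 9) [0.596 0.034 0.02 ]
blue (313, 158, 17, 11) [ 0.665 -0.119  0.02 ]
blue (459, 85, 15, 17) [ 0.642 -0.886  0.02 ]
```

View pics/crop1.png

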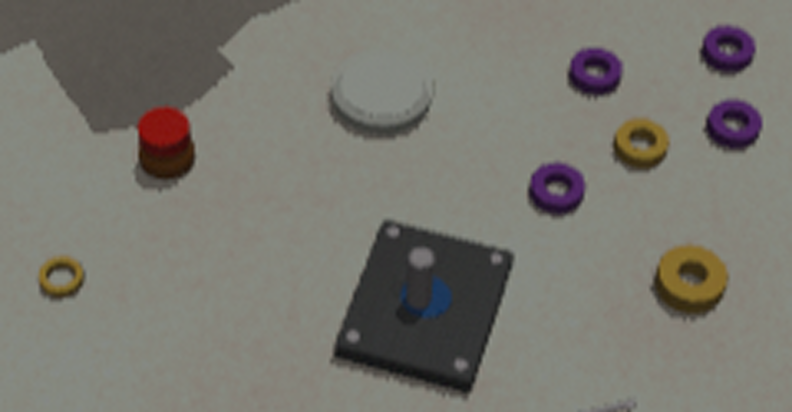

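The crop confirms three gold rings, large (429,213), medium (414,173) and small (238,213), among four purple look-alikes. The arbor tip is at about (347.6,208).

Run:
```python
from h import *
C={n:dict(np.load(f"pics/{n}0.npz")) for n in("scene","side")}
for n,c in C.items():
    m=mask(c["color"],(126,60,30),(165,255,255))
    for k in blobs(m,40):
        u,v=k[:,0].mean(0);print(n,"purple",np.round([u,v]),np.round(onz(c,u,v,.0075)[:2],3))
c=C["scene"];print(onz(c,347.6,208,.075));c=C["side"];g=cv2.resize(c["color"][160:225,265:335],None,fx=6,fy=6,interpolation=2);
s=cv2.cvtColor(c["color"],cv2.COLOR_BGR2GRAY);print(s[168:186,294:312])
from workcell import *
c=camera("wrist");np.savez("pics/w0.npz",**c);o=get_obs();print(np.round(c["T"],4),c["fx"],c["cx"],c["cy"],o["ee_pos"])
```

```text
scene purple [388. 187.] [0.514 0.173]
scene purple [442. 167.] [0.489 0.344]
scene purple [400. 151.] [0.399 0.252]
scene purple [440. 144.] [0.406 0.376]
side purple [242. 321.] [0.407 0.378]
side purple [225. 288.] [0.49  0.346]
side purple [296. 286.] [0.4   0.254]
side purple [282. 241.] [0.515 0.175]
[0.59959354 0.02542257 0.075     ]
[[149 152 152 152 151 152 151 151 148 149 151 151 149 150 149 151 153 149]
 [151 150 152 152 151 148 152 151 148 151 148 149 149 150 151 151 152 151]
 [152 151 152 152 152 150 152 150 147 148 152 151 153 149 151 149 151 152]
 [151 151 150 150 152 153 149 150 147 150 152 152 153 149 147 148 151 150]
 [152 148 147 149 149 147 143 137 139 139 141 150 150 148 148 146 149 151]
 [151 151 150 149 142 128 127 128 128 127 127 137 146 148 150 149 150 150]
 [151 149 149 147 123 124 123 124 126 125 125 123 124 143 144 149 149 149]
 [151 150 148 148 105 106 120 126 123 121 119 110 115 140 148 152 147 149]
 [150 147 149 147  92  80  99 108 109 109  93  77 100 137 152 149 148 150]
 [150 150 149 143  88  64  67  75  75  76  73  68  98 139 150 147 149 148]
 [153 152 150 145  91  61  63  66  67  70  65  68  95 138 149 150 150 150]
 [152 152 152 145  89  65  67  69  67  68  65  64  98 141 148 147 145 146]
 [152 152 152 146  89  64  67  69  67  70  64  65  91 129 120 114 101 103]
 [146 144 146 137  86  64  67  69  69  66  64  62  65  65  64  61  63  90]
 [102  90  82  76  58  61  61  70  70  69  67  59  47  51  52  51  57 104]
 [ 59  55  52  51  54  57  66  67  68  70  66  63  54  51  51  47  46  63]
 [ 53  48  51  49  55  60  64  70  69  68  63  59  49  46  49  53  49  46]
 [ 52  48  51  48  54  60  66  69  67  67  64  60  53  49  51  52  51  51]]
[[ 0.2747 -0.9177 -0.2871  0.2246]
 [-0.9615 -0.2625 -0.0807 -0.5087]
 [-0.0014  0.2982 -0.9545  0.3734]
 [ 0.      0.      0.      1.    ]] 309.70691628693146 323.7845841187456 200.59017490751006 [ 0.1513106  -0.52860083  0.23078191]
```

Request:
move_arm([
  [[-0.194, 0, -0.1365, 0], [-0.194, 0, -0.1365, 0], [-0.194, 0, -0.1365, 0], [-0.194, 0, -0.1365, 0], [-0.194, 0, -0.1365, 0]],
])

```text
time: 0.65
ee_pos: [0.3013, -0.3419, 0.2313]
tcp_rot: [-90.0, 0.0, -164.0]
wrist_force: [0.8, -0.0, -0.0]
opening: 0.0855
```

Request:
move_arm([
  [[-0.194, 0, -0.1365, 0], [-0.194, 0, -0.1365, 0], [-0.194, 0, -0.1365, 0], [-0.194, 0, -0.1365, 0], [-0.194, 0, -0.1365, 0]],
])

```text
time: 1.15
ee_pos: [0.4504, -0.1571, 0.2311]
tcp_rot: [-90.0, 0.0, -164.0]
wrist_force: [0.7, -0.8, 0.5]
opening: 0.0851
```

Request:
move_arm([
  [[-0.194, 0, -0.1365, 0], [-0.194, 0, -0.1365, 0], [-0.194, 0, -0.1365, 0], [-0.194, 0, -0.1365, 0], [-0.194, 0, -0.1365, 0]],
])

```text
time: 1.65
ee_pos: [0.5994, 0.0277, 0.2305]
tcp_rot: [-90.0, -0.0, -163.9]
wrist_force: [0.1, -0.6, 0.3]
opening: 0.0852
```

Request:
move_arm([
  [[0, 0.125, 0, 0], [0, 0.125, 0, 0], [0, 0.125, 0, 0], [0, 0.125, 0, 0]],
])

```text
time: 2.05
ee_pos: [0.5958, 0.0251, 0.1016]
tcp_rot: [-90.1, -0.4, -164.0]
wrist_force: [0.3, 0.6, -0.3]
opening: 0.0851
```

```bash
cat > snap.py <<'E'
import sys
from h import *
from workcell import *
n=sys.argv[1];c=camera("wrist");o=get_obs();np.savez(f"pics/{n}.npz",ee=o["ee_pos"],rot=o["tcp_rot"],**c);cv2.imwrite(f"pics/{n}.png",c["color"]);print(o["time"],np.round(o["ee_pos"],4),np.round(o["tcp_rot"],2))
E
python3 snap.py warb
```

```text
2.1 [0.5971 0.0251 0.1049] [ -90.05   -0.19 -164.02]
```

View pics/warb.png

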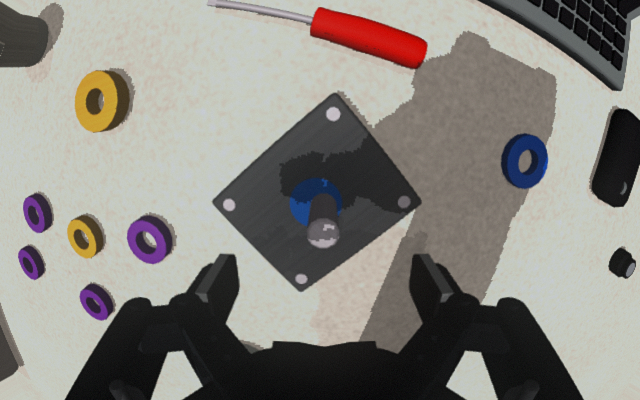

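Here the arbor tip is at about (323,235), between the fingers, with the blue disc around (315,205). The rest of the bench also shows: large gold at (97,100) and medium gold at (85,236). I'll enlarge the tip.

```bash
python3 snap.py warb2
python3 - <<'E'
from h import *
a=cv2.imread("pics/warb2.png")[170:260,280:370];cv2.imwrite("pics/c2.png",cv2.resize(a,None,fx=6,fy=6,interpolation=0))
E
```

```text
2.15 [0.5982 0.0251 0.107 ] [-9.0000e+01 -1.0000e-02 -1.6403e+02]
```

View pics/c2.png

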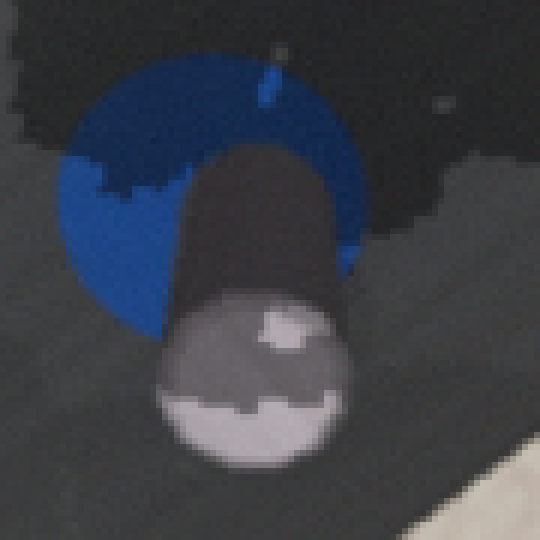

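Run:
```python
from h import *
c=dict(np.load("pics/warb2.npz"));g=cv2.cvtColor(c["color"],cv2.COLOR_BGR2GRAY);hs=cv2.cvtColor(c["color"],cv2.COLOR_BGR2HSV)
m=((g>78)&(hs[...,1]<90)).astype(np.uint8)*255;m[:212]=0;m[252:]=0;m[:,:300]=0;m[:,345:]=0
k=max(blobs(m,50),key=cv2.contourArea);h=cv2.convexHull(k);e=cv2.fitEllipse(h);print(cv2.boundingRect(k),e)
for p in((321.8,232.75),e[0]):
    P=onz(c,*p,.0735,True);print(P,P-c["ee"])
R=c["T"][:3,3]-c["ee"];print(np.round(c["T"],4))
# predicted disc size check
for p in((c["cx"],c["cy"]),):pass
# blue disc
m=mask(c["color"],(100,120,30),(125,255,255));m[:,:280]=0;m[:,360:]=0;h=cv2.convexHull(np.vstack(blobs(m,3)));e=cv2.fitEllipse(h);print("disc",e,onz(c,*e[0],.02,True))
```

```text
(306, 219, 32, 29) ((322.0782165527344, 233.3197784423828), (28.945913314819336, 32.164100646972656), 80.50263214111328)
[0.59779433 0.02569577 0.0735    ] [-0.00041257  0.00062285 -0.03351953]
[0.59747505 0.02542857 0.0735    ] [-0.00073185  0.00035565 -0.03351953]
[[ 0.2747 -0.9167 -0.2902  0.6708]
 [-0.9615 -0.2622 -0.0819  0.0451]
 [-0.001   0.3015 -0.9535  0.2473]
 [ 0.      0.      0.      1.    ]]
disc ((314.8190612792969, 203.0367431640625), (49.17013931274414, 51.53984451293945), 92.97771453857422) [0.59784879 0.03170523 0.02      ]
```

Request:
move_arm([
  [[-0.0926, 0, -0.1997, 0], [-0.0926, 0, -0.1997, 0], [-0.0926, 0, -0.1997, 0], [-0.0926, 0, -0.1997, 0], [-0.0926, 0, -0.1997, 0]],
], claw=0.066)

```text
time: 2.65
ee_pos: [0.6413, 0.2236, 0.1092]
tcp_rot: [-91.1, 0.2, -161.2]
wrist_force: [-0.5, -1.1, -0.5]
opening: 0.0663
```

Request:
move_arm([
  [[0, 0.046, 0, 0], [0, 0.046, 0, 0], [0, 0.046, 0, 0], [0, 0.046, 0, 0]],
])

```text
time: 3.05
ee_pos: [0.6409, 0.2202, 0.0636]
tcp_rot: [-91.0, 0.2, -161.4]
wrist_force: [-0.2, -0.4, 0.2]
opening: 0.0658
```

```bash
cat > ring.py <<'E'
# python3 ring.py name ztop zmid-> gold ring centre from wrist camera near TCP
import sys
from h import *
n,zt=sys.argv[1],float(sys.argv[2]);c=dict(np.load(f"pics/{n}.npz"))
m=mask(c["color"],(15,70,40),(34,255,255))
cs,hi=cv2.findContours(m,cv2.RETR_CCOMP,cv2.CHAIN_APPROX_NONE)
x,z=[np.array(v) for v in((np.cos(np.radians(c["rot"][2])),np.sin(np.radians(c["rot"][2]))),(-np.sin(np.radians(c["rot"][2])),np.cos(np.radians(c["rot"][2]))))]
for k,h in zip(cs,hi[0]):
    if cv2.contourArea(k)<200: continue
    p=np.array([onz(c,*q[0],zt,True)[:2] for q in k],np.float32)
    (cc,r)=cv2.minEnclosingCircle(p);e=cv2.fitEllipse(p)
    d=np.array(e[0])-c["ee"][:2]
    if np.hypot(*d)<.08: print("hole" if h[3]>=0 else "outer",cv2.boundingRect(k),"ctr",np.round(e[0],4),"diam",np.round(e[1],4),"tool dx,dz",np.round([d@x,d@z],4))
E
python3 - <<'E'
import time
E
python3 snap.py wl0 >/dev/null; python3 snap.py wl; python3 ring.py wl .02
```

```text
3.15 [0.6408 0.2203 0.0632] [ -91.04    0.18 -161.41]
outer (247, 179, 83, 85) ctr [0.6353 0.2427] diam [0.0542 0.0592] tool dx,dz [-0.0019 -0.0231]
hole (274, 209, 32, 24) ctr [0.6375 0.2426] diam [0.0154 0.0205] tool dx,dz [-0.004  -0.0222]
```

View pics/wl.png

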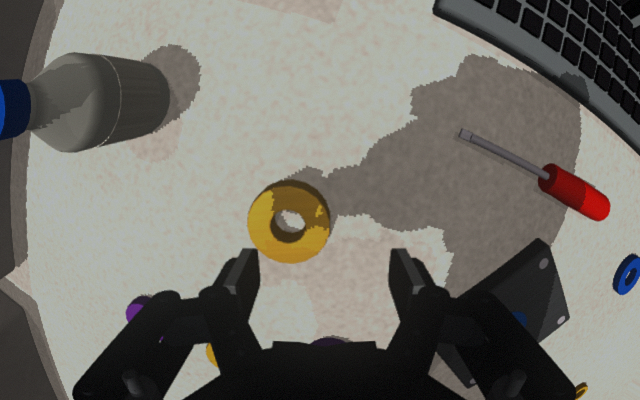

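The large ring shows at (289,221), but the arm stopped about 23 mm short with a slight tilt. I'll check the joints.

```bash
python3 -c "
from workcell import *
import numpy as np
o=get_obs();print(np.round(o['q'],2),np.round(o['qd'],2),o['wrist_force'])"
```

```text
[ 18.53  22.28  12.08  79.62   1.04 179.94] [ 0.14  0.27 -0.77 -0.37  0.01 -0.13] [-0.31192945  0.13817694  0.70858505]
```

Joint 6 is at its 180° limit. I'll turn the tool to a yaw of about -90°, which suits all the stations, so that tool x = -Y and tool z = +X.

Request:
move_arm([
  [[0, 0, 0, -40], [0, 0, 0, -40], [0, 0, 0, -40], [0, 0, 0, -40], [0, 0, 0, -40]],
])

```text
time: 3.65
ee_pos: [0.6403, 0.2202, 0.0621]
tcp_rot: [-90.7, 0.8, -121.1]
wrist_force: [0.2, -0.1, 0.3]
opening: 0.0664
```

Request:
move_arm([
  [[0, 0, 0, -32], [0, 0, 0, -32], [0, 0, 0, -32], [0, 0, 0, -32], [0, 0, 0, -32]],
])

```text
time: 4.15
ee_pos: [0.6403, 0.2202, 0.0619]
tcp_rot: [-90.2, 1.0, -89.3]
wrist_force: [-0.2, -0.1, -0.6]
opening: 0.066
```

```bash
cat > go.py <<'E'
# python3 go.py X Y Z : tool-axis shift from the present measured pose
import sys,numpy as np
from scipy.spatial.transform import Rotation as R
from workcell import *
o=get_obs();r=R.from_euler("xyz",o["tcp_rot"],degrees=True)
print("shift",np.round(r.inv().apply(np.array([float(v) for v in sys.argv[1:4]])-o["ee_pos"]),4),"rot",np.round(o["tcp_rot"],2),"axis y",np.round(r.apply([0,1,0]),4),"F",np.round(o["wrist_force"],2))
E
python3 go.py .634 .243 .062
```

```text
shift [-0.0229  0.0004 -0.006 ] rot [-90.23   1.02 -89.32] axis y [-0.0043  0.0178 -0.9998] F [-0.25 -0.13 -0.64]
```

Request:
move_arm([
  [[-0.0229, 0, -0.006, 0], [-0.0229, 0, -0.006, 0], [-0.0229, 0, -0.006, 0], [-0.0229, 0, -0.006, 0]],
])

```text
time: 4.55
ee_pos: [0.6337, 0.2427, 0.0611]
tcp_rot: [-90.3, 1.0, -89.5]
wrist_force: [-0.0, -0.3, -0.1]
opening: 0.0664
```

```bash
cat > ring.py <<'E'
# python3 ring.py name ztop radius: gold ring centre near the TCP (wrist camera), fixed-radius fit to the far half of the top edge
import sys
from h import *
from scipy.optimize import least_squares
n,zt,rad=sys.argv[1],float(sys.argv[2]),float(sys.argv[3]);c=dict(np.load(f"pics/{n}.npz"))
m=mask(c["color"],(13,70,35),(34,255,255))
for k in blobs(m,200):
    p=np.array([onz(c,*q[0],zt,True)[:2] for q in k])
    c0=p.mean(0)
    if np.hypot(*(c0-c["ee"][:2]))>.05: continue
    u=c0-c["T"][:2,3];u/=np.hypot(*u)
    f=p[(p-c0)@u>-.002]
    s=least_squares(lambda q:np.hypot(*(f-q).T)-rad,c0,loss="soft_l1",f_scale=.0005)
    s3=least_squares(lambda q:np.hypot(*(f-q[:2]).T)-q[2],[*c0,rad],loss="soft_l1",f_scale=.0005)
    print("centre",np.round(s.x,4),"rms",np.sqrt(np.mean(s.fun**2)).round(5),"free",np.round(s3.x,4),"ee",np.round(c["ee"],4),"d",np.round(s.x-c["ee"][:2],4))
E
python3 snap.py wl2; python3 ring.py wl2 .02 .028
```

```text
4.6 [0.6337 0.2426 0.061 ] [-90.32   0.98 -89.47]
centre [0.6331 0.2439] rms 0.00044 free [0.6332 0.2431 0.0273] ee [0.6337 0.2426 0.061 ] d [-0.0006  0.0013]
```

Request:
move_arm([
  [[0, 0.03, 0, 0], [0.0002, 0.05, 0, 0], [0.0002, 0.059, 0, 0], [0.0002, 0.059, 0, 0], [0.0002, 0.059, 0, 0]],
])

```text
time: 5.1
ee_pos: [0.6335, 0.2439, 0.0027]
tcp_rot: [-90.3, 1.0, -89.4]
wrist_force: [0.4, 0.3, 0.1]
opening: 0.0661
```

Request:
move_arm([
  [[0, 0, 0, 0], [0, 0, 0, 0], [0, 0, 0, 0], [0, 0, 0, 0], [0, 0, 0, 0]],
], claw=0.05, newtons=25)

```text
time: 5.6
ee_pos: [0.634, 0.2442, 0.0036]
tcp_rot: [-90.2, 1.0, -89.4]
wrist_force: [-1.0, -2.4, 5.6]
opening: 0.0554
```

Request:
move_arm([
  [[0, -0.02, 0, 0], [0, -0.06, 0, 0], [0, -0.1, 0, 0], [0, -0.121, 0, 0], [0, -0.121, 0, 0]],
], newtons=40)

```text
time: 6.1
ee_pos: [0.6355, 0.2425, 0.1275]
tcp_rot: [-90.0, 1.1, -89.4]
wrist_force: [0.4, -0.4, -2.2]
opening: 0.0546
```

```bash
python3 go.py .598 .0956 .124
```

```text
shift [ 0.1465  0.0006 -0.0391] rot [-89.97   1.12 -89.38] axis y [ 2.000e-04  1.960e-02 -9.998e-01] F [ 0.4  -0.35 -2.22]
```

Request:
move_arm([
  [[0.03, 0, -0.0085, 0], [0.07, 0, -0.02, 0], [0.11, 0, -0.03, 0], [0.147, 0, -0.038, 0], [0.147, 0, -0.038, 0]],
])

```text
time: 6.6
ee_pos: [0.5962, 0.0907, 0.1195]
tcp_rot: [-90.4, 0.9, -89.6]
wrist_force: [0.8, 0.4, -0.2]
opening: 0.0548
```

```bash
python3 snap.py t >/dev/null; python3 snap.py wa3
python3 - <<'E'
from h import *
a=cv2.imread("pics/wa3.png");cv2.imwrite("pics/wa3c.png",cv2.resize(a[100:350,200:450],None,fx=2.4,fy=2.4,interpolation=2))
E
```

```text
6.7 [0.5971 0.0938 0.1197] [-90.39   0.99 -89.48]
```

View pics/wa3c.png

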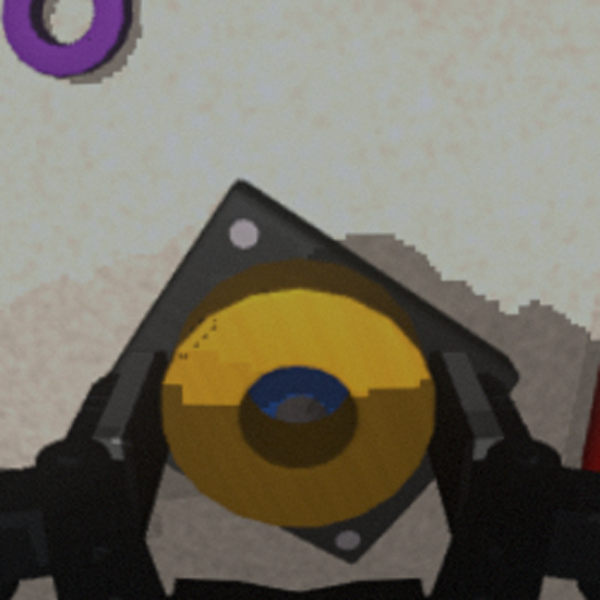

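The large ring is held level at (300,400) in the crop, but it hides the arbor tip. I'll back off along +Y to see the tip and the held ring in the same view.

Request:
move_arm([
  [[-0.034, 0, 0, 0], [-0.034, 0, 0, 0], [-0.034, 0, 0, 0]],
])

```text
time: 7.0
ee_pos: [0.5969, 0.13, 0.1203]
tcp_rot: [-90.4, 1.0, -89.2]
wrist_force: [-0.1, -0.9, -1.7]
opening: 0.0544
```

```bash
python3 snap.py t >/dev/null; python3 snap.py wa4
python3 - <<'E'
from h import *
a=cv2.imread("pics/wa4.png");cv2.imwrite("pics/wa4c.png",cv2.resize(a[140:340,220:420],None,fx=3,fy=3,interpolation=0))
E
```

```text
7.1 [0.5969 0.129  0.1205] [-90.38   0.97 -89.32]
```

View pics/wa4c.png

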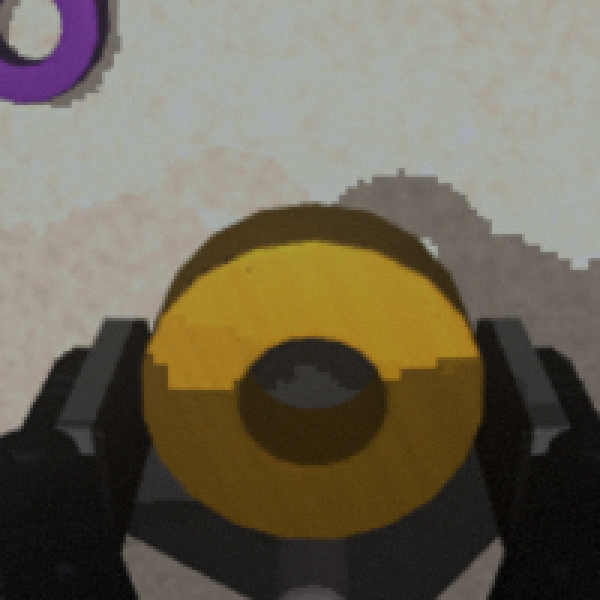

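The tip is just hidden by the palm at about (323,338), and the shaft lines up with the bore in X. The plate's screws appear in views at both yaws, so I'll use them to work out the wrist camera's bias.

Run:
```python
from h import *
from scipy.optimize import least_squares
def scr(n,guess):
    c=dict(np.load(f"pics/{n}.npz"));out=[]
    for gu,gv in guess:
        g=cv2.cvtColor(c["color"],cv2.COLOR_BGR2GRAY)[gv-11:gv+12,gu-11:gu+12]
        t=(int(g.max())+int(np.median(g)))/2
        m=(g>t).astype(np.uint8);nn,l,s,ce=cv2.connectedComponentsWithStats(m)
        i=1+np.argmin([np.hypot(*(q-11)) for q in ce[1:]])
        p=ce[i]+[gu-11,gv-11];P=onz(c,*p,.02,True);out.append(P);print(n,p.round(1),s[i][4],P.round(4))
    return c
a=scr("warb2",[(333,114),(229,205),(404,202),(301,279)])
b=scr("wa3",[(301,197),(344,325)])
# ring in hand, top edge fit for several heights
for n in("wa3","wa4"):
    c=dict(np.load(f"pics/{n}.npz"));m=mask(c["color"],(13,70,20),(34,255,255))
    k=max(blobs(m,200),key=cv2.contourArea)
    for zt in(.131,.137,.143):
        p=np.array([onz(c,*q[0],zt,True)[:2] for q in k]);c0=p.mean(0);f=p[(p-c0)[:,1]<0.002]
        s=least_squares(lambda q:np.hypot(*(f-q[:2]).T)-q[2],[*c0,.028],loss="soft_l1",f_scale=.0005);print(n,zt,s.x.round(4),(s.x[:2]-c["ee"][:2]).round(4))
    rz=c["range_z"]; ys,xs=np.nonzero(cv2.erode(m,np.ones((5,5))));
    d=rz[ys,xs];print("range n",(d>0).sum(),"ee",c["ee"].round(4))
```

```text
warb2 [331.9 115.6] 152 [0.6654 0.0377 0.02  ]
warb2 [229.3 205.1] 111 [0.5773 0.0971 0.02  ]
warb2 [412.5 211.2] 28 [ 0.6127 -0.0452  0.02  ]
warb2 [300.6 278.2] 85 [0.5291 0.0255 0.02  ]
wa3 [301.1 197. ] 108 [0.5774 0.0967 0.02  ]
wa3 [344.7 324.5] 42 [ 0.6177 -0.034   0.02  ]
wa3 0.131 [0.5965 0.091  0.0301] [-0.0006 -0.0028]
wa3 0.137 [0.5965 0.0943 0.0288] [-0.0006  0.0006]
wa3 0.143 [0.5965 0.0977 0.0274] [-0.0005  0.0039]
range n 9282 ee [0.5971 0.0938 0.1197]
wa4 0.131 [0.596  0.1273 0.0305] [-0.001  -0.0017]
wa4 0.137 [0.596  0.1306 0.0291] [-0.0009  0.0017]
wa4 0.143 [0.5961 0.1341 0.0278] [-0.0008  0.0052]
range n 9584 ee [0.5969 0.129  0.1205]
```

```bash
cat > hand.py <<'E'
# held gold ring from the wrist range image: top-face plane, then bore/outer centre of the top-face points
import sys
from h import *
from scipy.optimize import least_squares
n=sys.argv[1];rad=float(sys.argv[2])
c=dict(np.load(f"pics/{n}.npz"));m=mask(c["color"],(13,70,20),(34,255,255))
l=cv2.drawContours(np.zeros_like(m),[max(blobs(m,200),key=cv2.contourArea)],-1,255,-1)&m
v,u=np.nonzero(l);z=c["range_z"][v,u];k=z>0;u,v,z=u[k],v[k],z[k]
P=[]
for a,b,q in zip(u,v,z):
    o,d=ray(c,a,b,True);dc=np.array(c["T"])[:3,2]@d;P.append(o+d*q/dc)
P=np.array(P);zt=np.percentile(P[:,2],90);T=P[abs(P[:,2]-zt)<.003]
A=np.c_[T[:,:2]-T[:,:2].mean(0),np.ones(len(T))]
for _ in range(4):
    w=np.linalg.lstsq(A,T[:,2],rcond=None)[0];r=abs(T[:,2]-A@w);T,A=T[r<max(2.5*r.std(),.0006)],A[r<max(2.5*r.std(),.0006)]
print("top z",w[2].round(4),"slope deg",np.degrees(w[:2]).round(2),len(T))
h=cv2.convexHull(T[:,:2].astype(np.float32))[:,0]
s=least_squares(lambda q:np.hypot(*(h-q[:2]).T)-q[2],[*h.mean(0),rad],loss="soft_l1",f_scale=.0004)
print("outer",s.x.round(4),"d",(s.x[:2]-c["ee"][:2]).round(4),"top-ee",(w[2]-c["ee"][2]).round(4))
a=np.arctan2(*(T[:,:2]-s.x[:2]).T);d=np.hypot(*(T[:,:2]-s.x[:2]).T);b=np.digitize(a,np.linspace(-np.pi,np.pi,49))
I=np.array([T[b==i][np.argmin(d[b==i]),:2] for i in np.unique(b)])
s=least_squares(lambda q:np.hypot(*(I-q[:2]).T)-q[2],[*s.x[:2],.0115],loss="soft_l1",f_scale=.0004);print("bore",s.x.round(4),"d",(s.x[:2]-c["ee"][:2]).round(4))
E
python3 hand.py wa3 .028; python3 hand.py wa4 .028; python3 -c "
from workcell import *;o=get_obs();print(o['ee_pos'],o['tcp_rot'],o['wrist_force'])"; python3 go.py .598 .026 .12
```

```text
top z 0.1358 slope deg [-0.11 -0.05] 5075
outer [0.5967 0.0917 0.0275] d [-0.0004 -0.0021] top-ee 0.0161
bore [0.5968 0.0917 0.0118] d [-0.0003 -0.0021]
top z 0.1366 slope deg [-0.16 -0.09] 5129
outer [0.5968 0.1286 0.0274] d [-0.0001 -0.0004] top-ee 0.0161
bore [0.5968 0.1285 0.0118] d [-0.0001 -0.0004]
[0.5969437  0.12895885 0.12049165] [-90.38119668   0.97101841 -89.32127986] [-0.97000444  0.12698108 -0.90898948]
shift [ 0.103  -0.0013 -0.0002] rot [-90.38   0.97 -89.32] axis y [-0.0069  0.0169 -0.9998] F [-0.97  0.13 -0.91]
```

```bash
python3 go.py .5978 .0260 .0855
```

```text
shift [ 1.035e-01  3.320e-02 -1.000e-04] rot [-90.38   0.97 -89.32] axis y [-0.0069  0.0169 -0.9998] F [-0.97  0.13 -0.91]
```

Request:
move_arm([
  [[0.035, 0, 0, 0], [0.075, 0, 0, 0], [0.103, 0, 0, 0], [0.1035, 0.015, 0, 0], [0.1035, 0.033, 0.0004, 0]],
])

```text
time: 7.6
ee_pos: [0.5989, 0.0246, 0.0861]
tcp_rot: [-90.3, 1.0, -89.5]
wrist_force: [0.4, 0.2, -1.1]
opening: 0.0551
```

Request:
move_arm([
  [[0, 0, 0, 0], [0, 0, 0, 0]],
])

```text
time: 7.8
ee_pos: [0.598, 0.0259, 0.0859]
tcp_rot: [-90.4, 1.0, -89.4]
wrist_force: [0.1, -0.7, -1.1]
opening: 0.0546
```

```bash
python3 snap.py wb1; python3 hand.py wb1 .028; python3 go.py .5978 .0260 .0855
```

```text
7.85 [0.5985 0.026  0.0867] [-90.33   0.99 -89.35]
top z 0.1021 slope deg [-0.15  0.01] 5111
outer [0.598  0.025  0.0276] d [-0.0005 -0.001 ] top-ee 0.0155
bore [0.598  0.0251 0.0118] d [-0.0005 -0.0009]
shift [ 0.      0.0012 -0.0006] rot [-90.33   0.99 -89.35] axis y [-0.006   0.0172 -0.9998] F [-0.13 -0.48 -0.63]
```

Request:
move_arm([
  [[-0.0003, 0.004, 0, 0], [-0.0003, 0.007, 0, 0], [-0.0003, 0.009, 0, 0], [-0.0003, 0.011, 0, 0], [-0.0003, 0.0115, 0, 0]],
])

```text
time: 8.35
ee_pos: [0.5982, 0.0261, 0.0745]
tcp_rot: [-90.4, 1.0, -89.4]
wrist_force: [0.1, 0.1, -1.2]
opening: 0.0546
```

```bash
python3 snap.py wb2; python3 hand.py wb2 .028; python3 go.py .5978 .0260 .0855
```

```text
8.4 [0.5982 0.0261 0.0745] [-90.36   0.99 -89.38]
top z 0.0907 slope deg [-0.17 -0.05] 5076
outer [0.5981 0.0253 0.0275] d [-0.0001 -0.0009] top-ee 0.0161
bore [0.5981 0.0253 0.0118] d [-0.0001 -0.0009]
shift [-0.0001 -0.011  -0.0005] rot [-90.36   0.99 -89.38] axis y [-0.0065  0.0171 -0.9998] F [-0.66  0.26 -1.29]
```

The wrist force did not change with the ring's underside 4 mm below the tip, so it is threaded. I'll lower on.

Request:
move_arm([
  [[0.0001, 0.009, 0, 0], [0.0002, 0.018, 0, 0], [0.0003, 0.027, 0, 0], [0.0004, 0.036, 0, 0], [0.0005, 0.044, 0, 0]],
])

```text
time: 8.9
ee_pos: [0.5977, 0.0264, 0.0295]
tcp_rot: [-90.4, 1.0, -89.4]
wrist_force: [-0.5, -0.6, -1.1]
opening: 0.0547
```

Request:
move_arm([
  [[0, 0.002, 0, 0], [0, 0.004, 0, 0], [0, 0.0055, 0, 0], [0, 0.0065, 0, 0], [0, 0.0065, 0, 0]],
])

```text
time: 9.4
ee_pos: [0.5981, 0.0265, 0.0244]
tcp_rot: [-90.3, 1.0, -89.4]
wrist_force: [0.1, -0.3, -0.7]
opening: 0.0546
```

```bash
python3 snap.py wb3; python3 hand.py wb3 .028; python3 go.py .5978 .0260 .0855
```

```text
9.45 [0.5981 0.0265 0.0245] [-90.32   0.99 -89.38]
top z 0.0406 slope deg [-0.1  -0.02] 4135
outer [0.5981 0.0257 0.0276] d [-0.0001 -0.0007] top-ee 0.0161
bore [0.5979 0.0241 0.0127] d [-0.0002 -0.0023]
shift [-0.0006 -0.061  -0.0007] rot [-90.32   0.99 -89.38] axis y [-0.0058  0.0171 -0.9998] F [ 0.17 -0.94 -0.92]
```

Request:
move_arm([
  [[0, 0.0005, 0, 0], [0, 0.001, 0, 0], [0, 0.001, 0, 0]],
])

```text
time: 9.75
ee_pos: [0.5981, 0.0265, 0.0238]
tcp_rot: [-90.3, 1.0, -89.4]
wrist_force: [-1.9, -0.4, 4.7]
opening: 0.0548
```

```bash
python3 snap.py wb4; python3 hand.py wb4 .028|head -1; python3 go.py .5978 .0260 .0855
```

```text
9.8 [0.5982 0.0265 0.0238] [-90.3    0.99 -89.38]
top z 0.0401 slope deg [-0.04 -0.05] 4190
shift [-0.0006 -0.0617 -0.0007] rot [-90.3    0.99 -89.38] axis y [-0.0055  0.0172 -0.9998] F [-2.68 -0.75  5.41]
```

Request:
move_arm([
  [[0, 0, 0, 0], [0, 0, 0, 0], [0, 0, 0, 0], [0, 0, 0, 0]],
], claw=0.066)

```text
time: 10.2
ee_pos: [0.5979, 0.0265, 0.023]
tcp_rot: [-90.4, 1.0, -89.4]
wrist_force: [-0.6, -0.6, 0.3]
opening: 0.066
```

Request:
move_arm([
  [[-0.0003, -0.02, 0, 0], [-0.0009, -0.055, 0, 0], [-0.0015, -0.1, 0, 0], [-0.0015, -0.1, 0, 0]],
])

```text
time: 10.6
ee_pos: [0.6011, 0.0264, 0.1298]
tcp_rot: [-89.8, 1.0, -89.4]
wrist_force: [0.6, 0.6, -0.0]
opening: 0.0656
```

Request:
move_arm([
  [[-0.2345, 0, -0.1075, 0], [-0.2345, 0, -0.1075, 0], [-0.2345, 0, -0.1075, 0], [-0.2345, 0, -0.1075, 0], [-0.2345, 0, -0.1075, 0]],
], claw=0.056)

```text
time: 11.1
ee_pos: [0.4908, 0.2539, 0.1276]
tcp_rot: [-90.3, 1.0, -89.4]
wrist_force: [0.9, 0.4, -0.8]
opening: 0.0561
```

Request:
move_arm([
  [[0, 0, 0, 0], [0, 0.04, 0, 0], [0, 0.071, 0, 0], [0, 0.071, 0, 0], [0, 0.071, 0, 0]],
])

```text
time: 11.6
ee_pos: [0.4915, 0.2532, 0.0571]
tcp_rot: [-90.4, 1.0, -89.4]
wrist_force: [0.1, 0.1, 0.7]
opening: 0.0564
```

```bash
python3 snap.py t>/dev/null; python3 snap.py wm1; python3 hand.py wm1 .023; python3 go.py .4885 .260 .05;python3 - <<'E'
from h import *
a=cv2.imread("pics/wm1.png");cv2.imwrite("pics/wm1c.png",a)
E
```

```text
11.7 [0.4926 0.2537 0.0588] [-90.21   1.05 -89.41]
top z 0.015 slope deg [-0.22 -0.17] 1678
outer [0.4879 0.2599 0.0224] d [-0.0046  0.0062] top-ee -0.0438
bore [0.4878 0.2598 0.0119] d [-0.0048  0.0061]
shift [-0.0062  0.0089 -0.004 ] rot [-90.21   1.05 -89.41] axis y [-0.0039  0.0182 -0.9998] F [0.51 0.73 1.09]
```

View pics/wm1c.png

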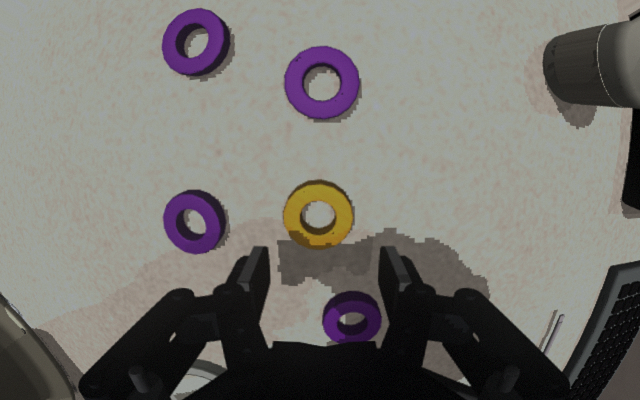

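The view shows the gold medium ring at (318,214) with the purple look-alikes around it. It will fit between the fingers after a small shift.

Request:
move_arm([
  [[-0.006, 0, -0.0044, 0], [-0.006, 0.01, -0.0044, 0], [-0.0057, 0.035, -0.0043, 0], [-0.0056, 0.055, -0.0043, 0], [-0.0056, 0.055, -0.0043, 0]],
])

```text
time: 12.2
ee_pos: [0.4851, 0.2593, -0.0009]
tcp_rot: [-90.6, 0.9, -89.4]
wrist_force: [-0.7, -0.4, 0.6]
opening: 0.0556
```

Request:
move_arm([
  [[0, 0, 0, 0], [0, 0, 0, 0]],
])

```text
time: 12.4
ee_pos: [0.4875, 0.2604, 0.0032]
tcp_rot: [-90.3, 1.0, -89.4]
wrist_force: [-0.3, 0.3, 0.1]
opening: 0.0564
```

Request:
move_arm([
  [[0, 0, 0, 0], [0, 0, 0, 0], [0, 0, 0, 0], [0, 0, 0, 0], [0, 0, 0, 0]],
], claw=0.04, newtons=25)

```text
time: 12.9
ee_pos: [0.4876, 0.2605, 0.0036]
tcp_rot: [-90.2, 1.0, -89.4]
wrist_force: [-0.4, -1.1, 5.3]
opening: 0.0452
```

Request:
move_arm([
  [[0, -0.02, 0, 0], [0, -0.06, 0, 0], [0, -0.1, 0, 0], [0, -0.121, 0, 0], [0, -0.121, 0, 0]],
], newtons=40)

```text
time: 13.4
ee_pos: [0.4893, 0.2588, 0.1275]
tcp_rot: [-90.0, 1.2, -89.4]
wrist_force: [-0.9, -0.2, -1.5]
opening: 0.044
```

```bash
python3 go.py .5981 .0265 .12
```

```text
shift [0.2335 0.0027 0.1063] rot [-89.99   1.16 -89.38] axis y [-1.000e-04  2.030e-02 -9.998e-01] F [-0.87 -0.23 -1.55]
```

Request:
move_arm([
  [[0.045, 0, 0.0205, 0], [0.09, 0, 0.041, 0], [0.135, 0, 0.0615, 0], [0.18, 0, 0.082, 0], [0.22, 0, 0.1, 0]],
])

```text
time: 13.9
ee_pos: [0.5904, 0.0369, 0.1178]
tcp_rot: [-90.4, 1.0, -89.4]
wrist_force: [0.4, 0.9, -0.5]
opening: 0.0443
```

Request:
move_arm([
  [[0.008, 0, 0.004, 0], [0.0135, 0, 0.0063, 0], [0.0135, 0.015, 0.0063, 0], [0.0135, 0.033, 0.0063, 0], [0.0135, 0.033, 0.0063, 0]],
])

```text
time: 14.4
ee_pos: [0.5941, 0.0277, 0.0817]
tcp_rot: [-90.6, 1.0, -89.3]
wrist_force: [-1.0, -0.1, -0.9]
opening: 0.0441
```

```bash
python3 snap.py t>/dev/null;python3 snap.py t>/dev/null; python3 snap.py wm2; python3 hand.py wm2 .023; python3 go.py .598 .0263 .086
```

```text
14.55 [0.5959 0.0272 0.0855] [-90.34   0.99 -89.3 ]
top z 0.0959 slope deg [-0.07  0.03] 2922
outer [0.5955 0.027  0.0226] d [-0.0004 -0.0003] top-ee 0.0104
bore [0.5953 0.0271 0.0118] d [-0.0006 -0.0001]
shift [ 0.001  -0.0005  0.0021] rot [-90.34   0.99 -89.3 ] axis y [-0.0062  0.0172 -0.9998] F [ 0.47 -0.18 -0.7 ]
```

Request:
move_arm([
  [[0.0015, 0, 0.0024, 0], [0.0015, 0, 0.0024, 0], [0.0015, 0, 0.0024, 0]],
])

```text
time: 14.85
ee_pos: [0.5989, 0.0248, 0.0857]
tcp_rot: [-90.3, 1.0, -89.4]
wrist_force: [0.7, -0.4, -0.1]
opening: 0.0441
```

Request:
move_arm([
  [[0, 0.004, 0, 0], [0.0001, 0.007, 0, 0], [0.0001, 0.009, 0, 0], [0.0002, 0.011, 0.0001, 0], [0.0002, 0.011, 0.0001, 0]],
])

```text
time: 15.35
ee_pos: [0.5984, 0.0248, 0.0738]
tcp_rot: [-90.4, 1.0, -89.4]
wrist_force: [-1.3, 0.6, -0.2]
opening: 0.044
```

```bash
python3 snap.py wm3; python3 hand.py wm3 .023; python3 go.py .598 .0263 .086
```

```text
15.4 [0.5984 0.0248 0.0739] [-90.38   1.   -89.38]
top z 0.0849 slope deg [-0.13  0.05] 2867
outer [0.5983 0.0245 0.0225] d [-0.0001 -0.0004] top-ee 0.011
bore [0.5983 0.0244 0.0118] d [-0.0001 -0.0005]
shift [-0.0017 -0.012  -0.0005] rot [-90.38   1.   -89.38] axis y [-0.0067  0.0173 -0.9998] F [-0.34  0.47 -0.04]
```

Request:
move_arm([
  [[-0.0009, 0.004, -0.0003, 0], [-0.0009, 0.01, -0.0003, 0], [-0.0008, 0.016, -0.0002, 0], [-0.0007, 0.022, -0.0002, 0], [-0.0006, 0.026, -0.0002, 0]],
])

```text
time: 15.9
ee_pos: [0.5979, 0.0257, 0.0473]
tcp_rot: [-90.4, 1.0, -89.4]
wrist_force: [-1.2, 0.3, -0.1]
opening: 0.0438
```

Request:
move_arm([
  [[0, 0.001, 0, 0], [0, 0.002, 0, 0], [0, 0.0025, 0, 0], [0, 0.003, 0, 0]],
])

```text
time: 16.3
ee_pos: [0.5984, 0.0259, 0.0454]
tcp_rot: [-90.3, 1.0, -89.4]
wrist_force: [-0.6, 0.6, -0.5]
opening: 0.0441
```

```bash
python3 snap.py wm4; python3 hand.py wm4 .023; python3 go.py .598 .0263 .086
```

```text
16.35 [0.5983 0.0258 0.0453] [-90.33   0.99 -89.38]
top z 0.0566 slope deg [-0.1  -0.04] 2342
outer [0.5984 0.0255 0.0226] d [ 0.     -0.0004] top-ee 0.0113
bore [0.5976 0.0216 0.0145] d [-0.0007 -0.0043]
shift [-0.0012 -0.0407 -0.0006] rot [-90.33   0.99 -89.38] axis y [-0.0059  0.0172 -0.9998] F [ 0.01 -0.88 -1.61]
```

Top is at 56.6 mm with 55 mm expected when seated, so 1.5 mm is left.

Request:
move_arm([
  [[0, 0.0008, 0, 0], [0, 0.0015, 0, 0], [0, 0.0015, 0, 0]],
])

```text
time: 16.65
ee_pos: [0.5983, 0.0259, 0.0438]
tcp_rot: [-90.3, 1.0, -89.4]
wrist_force: [-0.1, 0.5, -0.2]
opening: 0.044
```

```bash
python3 snap.py wm5; python3 hand.py wm5 .023|head -2; python3 go.py .598 .0263 .086
```

```text
16.7 [0.5983 0.0259 0.0439] [-90.33   0.99 -89.38]
top z 0.055 slope deg [-0.12 -0.18] 2370
outer [0.5984 0.0255 0.0225] d [ 0.0001 -0.0004] top-ee 0.0112
shift [-0.0011 -0.0421 -0.0005] rot [-90.33   0.99 -89.38] axis y [-0.0059  0.0171 -0.9998] F [ 0.59 -1.56  1.18]
```

Request:
move_arm([
  [[0, 0.0006, 0, 0], [0, 0.0006, 0, 0]],
])

```text
time: 16.9
ee_pos: [0.5983, 0.0259, 0.0438]
tcp_rot: [-90.3, 1.0, -89.4]
wrist_force: [-1.6, 0.6, 5.3]
opening: 0.0443
```

Request:
move_arm([
  [[0, 0, 0, 0], [0, 0, 0, 0], [0, 0, 0, 0], [0, 0, 0, 0]],
], claw=0.056)

```text
time: 17.3
ee_pos: [0.5982, 0.0259, 0.043]
tcp_rot: [-90.4, 1.0, -89.4]
wrist_force: [-0.0, 0.5, -1.2]
opening: 0.0563
```

Request:
move_arm([
  [[-0.0003, -0.02, 0, 0], [-0.0009, -0.055, 0, 0], [-0.0013, -0.086, 0, 0], [-0.0013, -0.086, 0, 0]],
])

```text
time: 17.7
ee_pos: [0.6007, 0.0258, 0.134]
tcp_rot: [-89.9, 1.0, -89.4]
wrist_force: [0.0, 0.0, 0.8]
opening: 0.0559
```

Request:
move_arm([
  [[0.15, 0, -0.063, 0], [0.15, 0, -0.063, 0], [0.15, 0, -0.063, 0], [0.15, 0, -0.063, 0]],
], claw=0.046)

```text
time: 18.1
ee_pos: [0.5355, -0.1283, 0.1263]
tcp_rot: [-90.4, 1.0, -89.6]
wrist_force: [-0.6, 0.9, 0.4]
opening: 0.0462
```

Request:
move_arm([
  [[0.115, 0, -0.049, 0], [0.115, 0, -0.049, 0], [0.115, 0.03, -0.049, 0], [0.115, 0.068, -0.049, 0], [0.115, 0.068, -0.049, 0]],
])

```text
time: 18.6
ee_pos: [0.4862, -0.2383, 0.052]
tcp_rot: [-90.8, 1.2, -89.5]
wrist_force: [0.1, 2.1, -0.9]
opening: 0.0459
```

```bash
python3 snap.py t>/dev/null;python3 snap.py t>/dev/null; python3 snap.py ws1; python3 hand.py ws1 .018; python3 go.py .4894 -.2387 .002
```

```text
18.75 [ 0.4899 -0.2389  0.0586] [-90.3    0.97 -89.33]
top z 0.0099 slope deg [-0.19  0.09] 704
outer [ 0.489  -0.2389  0.0174] d [-0.001 -0.   ] top-ee -0.0487
bore [ 0.4887 -0.2388  0.0119] d [-0.0012  0.0001]
shift [ 0.0008  0.0566 -0.0002] rot [-90.3    0.97 -89.33] axis y [-0.0054  0.0169 -0.9998] F [0.45 0.41 1.42]
```

View pics/ws1.png

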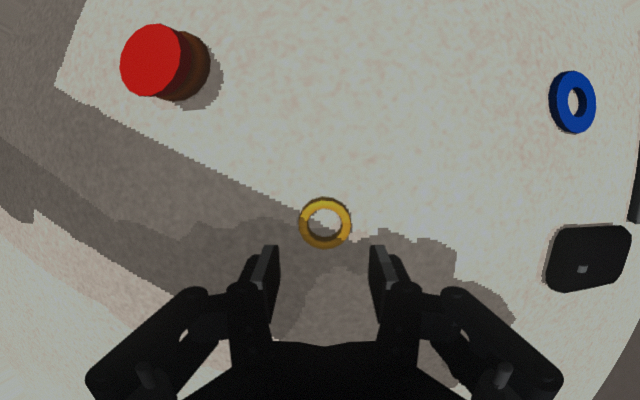

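The small gold ring is at (325,222), centred between the fingers, with nothing close by.

Request:
move_arm([
  [[0.0002, 0.015, -0.0007, 0], [0.0004, 0.03, -0.0007, 0], [0.0006, 0.042, -0.0007, 0], [0.0007, 0.05, -0.0007, 0], [0.0008, 0.054, -0.0007, 0]],
])

```text
time: 19.25
ee_pos: [0.4877, -0.2388, 0.002]
tcp_rot: [-90.4, 1.0, -89.4]
wrist_force: [-0.5, -0.2, 0.1]
opening: 0.0457
```

Request:
move_arm([
  [[0, 0.0015, 0, 0], [0, 0.0025, 0, 0], [0, 0.0025, 0, 0]],
])

```text
time: 19.55
ee_pos: [0.4884, -0.2392, 0.0011]
tcp_rot: [-90.3, 1.0, -89.4]
wrist_force: [-0.3, 0.3, 0.0]
opening: 0.0459
```

Request:
move_arm([
  [[0, 0, 0, 0], [0, 0, 0, 0], [0, 0, 0, 0], [0, 0, 0, 0], [0, 0, 0, 0]],
], claw=0.03, newtons=25)

```text
time: 20.05
ee_pos: [0.4885, -0.2393, 0.0014]
tcp_rot: [-90.3, 1.0, -89.4]
wrist_force: [-0.6, 0.3, 5.6]
opening: 0.0341
```

Request:
move_arm([
  [[0, -0.02, 0, 0], [0, -0.06, 0, 0], [0, -0.1, 0, 0], [0, -0.117, 0, 0], [0, -0.117, 0, 0]],
], newtons=40)

```text
time: 20.55
ee_pos: [0.4902, -0.2418, 0.1208]
tcp_rot: [-90.1, 0.9, -89.4]
wrist_force: [0.3, -0.6, -0.3]
opening: 0.0329
```

Request:
move_arm([
  [[-0.04, 0, 0.0165, 0], [-0.08, 0, 0.033, 0], [-0.12, 0, 0.05, 0], [-0.16, 0, 0.067, 0], [-0.2, 0, 0.0835, 0]],
])

```text
time: 21.05
ee_pos: [0.5701, -0.0385, 0.1192]
tcp_rot: [-90.4, 1.0, -89.4]
wrist_force: [0.8, -0.1, -1.5]
opening: 0.0329
```

Request:
move_arm([
  [[-0.035, 0, 0.0145, 0], [-0.058, 0, 0.0255, 0], [-0.065, 0.01, 0.0285, 0], [-0.065, 0.025, 0.0285, 0], [-0.065, 0.03, 0.0285, 0]],
])

```text
time: 21.55
ee_pos: [0.5962, 0.0248, 0.0883]
tcp_rot: [-90.6, 1.0, -89.4]
wrist_force: [-0.0, -0.7, 0.5]
opening: 0.0331
```

```bash
python3 snap.py t>/dev/null;python3 snap.py t>/dev/null; python3 snap.py ws2; python3 hand.py ws2 .018; python3 go.py .598 .0260 .086
```

```text
21.7 [0.597  0.0244 0.0908] [-90.44   0.98 -89.46]
top z 0.0979 slope deg [-0.26 -0.18] 1285
outer [0.5966 0.0251 0.0176] d [-0.0004  0.0007] top-ee 0.0071
bore [0.5964 0.0249 0.0117] d [-0.0006  0.0005]
shift [-0.0015  0.0048  0.0011] rot [-90.44   0.98 -89.46] axis y [-0.0078  0.017  -0.9998] F [ 0.57  0.59 -0.26]
```

Request:
move_arm([
  [[-0.0004, 0.002, 0.0012, 0], [-0.0003, 0.005, 0.0012, 0], [-0.0003, 0.008, 0.0012, 0], [-0.0003, 0.009, 0.0012, 0], [-0.0003, 0.009, 0.0012, 0]],
])

```text
time: 22.2
ee_pos: [0.5989, 0.026, 0.0825]
tcp_rot: [-90.4, 1.0, -89.4]
wrist_force: [-0.1, -0.9, -0.5]
opening: 0.0334
```

```bash
python3 snap.py ws3; python3 hand.py ws3 .018; python3 go.py .598 .0260 .086
```

```text
22.25 [0.5989 0.026  0.0826] [-90.35   0.98 -89.38]
top z 0.0907 slope deg [-0.1  0.1] 1314
outer [0.5989 0.0268 0.0177] d [-0.0001  0.0007] top-ee 0.0081
bore [0.5987 0.0265 0.0117] d [-0.0002  0.0005]
shift [-0.0001 -0.0034 -0.0009] rot [-90.35   0.98 -89.38] axis y [-0.0062  0.0171 -0.9998] F [ 0.29 -0.11  0.12]
```

Request:
move_arm([
  [[0.0011, 0, -0.0009, 0], [0.0011, 0.003, -0.0009, 0], [0.0012, 0.006, -0.0009, 0], [0.0013, 0.009, -0.0008, 0], [0.0013, 0.009, -0.0008, 0]],
])

```text
time: 22.75
ee_pos: [0.5978, 0.0249, 0.0729]
tcp_rot: [-90.4, 1.0, -89.4]
wrist_force: [0.4, -0.5, 0.4]
opening: 0.0334
```

```bash
python3 snap.py ws4; python3 hand.py ws4 .018; python3 go.py .598 .0260 .086
```

```text
22.8 [0.5979 0.0249 0.0732] [-90.38   0.98 -89.38]
top z 0.0812 slope deg [-0.17 -0.02] 1278
outer [0.598  0.0259 0.0178] d [0.    0.001] top-ee 0.008
bore [0.5977 0.0254 0.0117] d [-0.0002  0.0006]
shift [-0.0013 -0.0127 -0.    ] rot [-90.38   0.98 -89.38] axis y [-0.0068  0.0171 -0.9998] F [-0.19 -0.39 -0.26]
```

Threaded: the underside is at 71 mm, 4 mm below the tip, with no force rise and well centred. It has to go down 16.2 mm more to a top at 65 mm.

Request:
move_arm([
  [[0.0001, 0.004, 0, 0], [0.0001, 0.007, 0, 0], [0.0002, 0.01, 0, 0], [0.0002, 0.013, 0.0001, 0], [0.0002, 0.0145, 0.0001, 0]],
])

```text
time: 23.3
ee_pos: [0.598, 0.0249, 0.0586]
tcp_rot: [-90.4, 1.0, -89.4]
wrist_force: [0.4, -0.5, -0.7]
opening: 0.0333
```

Request:
move_arm([
  [[0, 0.0005, 0, 0], [0, 0.001, 0, 0], [0, 0.001, 0, 0]],
])

```text
time: 23.6
ee_pos: [0.5982, 0.0249, 0.0582]
tcp_rot: [-90.3, 1.0, -89.4]
wrist_force: [-0.6, 0.6, -0.7]
opening: 0.033
```

```bash
python3 snap.py ws5; python3 hand.py ws5 .018|head -2; python3 go.py .598 .0260 .086
```

```text
23.65 [0.5982 0.0249 0.0582] [-90.34   0.98 -89.38]
top z 0.0665 slope deg [ 0.01 -0.32] 1184
outer [0.5982 0.0257 0.0176] d [0.     0.0007] top-ee 0.0083
shift [-0.0015 -0.0278 -0.0003] rot [-90.34   0.98 -89.38] axis y [-0.006   0.0171 -0.9998] F [-0.06  0.67  0.5 ]
```

Request:
move_arm([
  [[0, 0.0006, 0, 0], [0, 0.0012, 0, 0], [0, 0.0012, 0, 0]],
])

```text
time: 23.95
ee_pos: [0.5981, 0.025, 0.0568]
tcp_rot: [-90.3, 1.0, -89.4]
wrist_force: [-0.7, -0.3, -0.1]
opening: 0.0335
```

Request:
move_arm([
  [[0, 0.0003, 0, 0], [0, 0.0003, 0, 0], [0, 0.0003, 0, 0]],
])

```text
time: 24.25
ee_pos: [0.5981, 0.025, 0.0566]
tcp_rot: [-90.3, 1.0, -89.4]
wrist_force: [0.4, 0.6, 0.2]
opening: 0.0334
```

Request:
move_arm([
  [[0, 0.0004, 0, 0], [0, 0.0004, 0, 0], [0, 0.0004, 0, 0]],
])

```text
time: 24.55
ee_pos: [0.5982, 0.025, 0.0566]
tcp_rot: [-90.3, 1.0, -89.4]
wrist_force: [-1.7, -0.2, 4.8]
opening: 0.0337
```

```bash
python3 snap.py ws6; python3 hand.py ws6 .018|head -2; python3 go.py .598 .0260 .086
```

```text
24.6 [0.5982 0.025  0.0565] [-90.33   0.99 -89.38]
top z 0.065 slope deg [ 0.1  -0.26] 1095
outer [0.5982 0.0256 0.0175] d [0.0001 0.0007] top-ee 0.0084
shift [-0.0015 -0.0294 -0.0003] rot [-90.33   0.99 -89.38] axis y [-0.0059  0.0171 -0.9998] F [-1.9   0.02  5.12]
```

Seated: top at 65.0 mm and contact at 5 N. I'll release, rise and back away.

Request:
move_arm([
  [[0, 0, 0, 0], [0, 0, 0, 0], [0, 0, 0, 0], [0, 0, 0, 0]],
], claw=0.048)

```text
time: 25.0
ee_pos: [0.598, 0.025, 0.056]
tcp_rot: [-90.4, 1.0, -89.4]
wrist_force: [0.5, -0.2, -0.6]
opening: 0.0483
```

Request:
move_arm([
  [[-0.0002, -0.01, 0, 0], [-0.0006, -0.035, 0, 0], [-0.0012, -0.07, 0, 0], [-0.0015, -0.09, 0, 0], [-0.0015, -0.09, 0, 0]],
])

```text
time: 25.5
ee_pos: [0.6002, 0.025, 0.1506]
tcp_rot: [-90.0, 1.0, -89.4]
wrist_force: [-0.2, 0.6, -0.1]
opening: 0.0482
```

Request:
move_arm([
  [[0, 0, 0, 0], [0, 0, 0, 0]],
])

```text
time: 25.7
ee_pos: [0.5982, 0.0249, 0.1452]
tcp_rot: [-90.4, 1.0, -89.4]
wrist_force: [0.3, -0.4, -0.6]
opening: 0.048
```

```bash
python3 snap.py wf
python3 - <<'E'
from h import *
from workcell import *
c=dict(np.load("pics/wf.npz"));m=mask(c["color"],(13,70,20),(34,255,255))
k=max(blobs(m,100),key=cv2.contourArea);x,y,w,h=cv2.boundingRect(k);l=m[y:y+h,x:x+w]
P=[]
for v in range(y,y+h):
  for u in range(x,x+w):
    q=c["range_z"][v,u]
    if m[v,u] and q>0:
        o,d=ray(c,u,v,True);P.append(o+d*q/(c["T"][:3,2]@d))
P=np.array(P);H,e=np.histogram(P[:,2],np.arange(.018,.07,.002));print({round(a,3):int(n) for a,n in zip(e,H)})
for z in(.04,.055,.065):
    T=P[abs(P[:,2]-z)<.0012];(cc,r)=cv2.minEnclosingCircle(T[:,:2].astype(np.float32));print(z,np.round(cc,4),round(r,4))
W=cv2.resize(c["color"][y-50:y+h+50,x-60:x+w+60],(400,400))
s=camera("side")["color"][120:260,200:420];s0=cv2.imread("pics/side0.png")[120:260,200:420]
S=cv2.resize(np.vstack([s,s0]),(380,484))
W=cv2.copyMakeBorder(W,0,84,0,0,0);cv2.imwrite("pics/fin.png",np.hstack([W,S]));print(get_obs()["wrist_force"])
E
```

```text
25.75 [0.5981 0.0249 0.145 ] [-90.45   0.98 -89.38]
{np.float64(0.018): 51, np.float64(0.02): 72, np.float64(0.022): 12, np.float64(0.024): 22, np.float64(0.026): 20, np.float64(0.028): 20, np.float64(0.03): 20, np.float64(0.032): 16, np.float64(0.034): 16, np.float64(0.036): 36, np.float64(0.038): 385, np.float64(0.04): 310, np.float64(0.042): 23, np.float64(0.044): 26, np.float64(0.046): 28, np.float64(0.048): 29, np.float64(0.05): 20, np.float64(0.052): 102, np.float64(0.054): 625, np.float64(0.056): 70, np.float64(0.058): 33, np.float64(0.06): 33, np.float64(0.062): 114, np.float64(0.064): 746, np.float64(0.066): 52}
0.04 [0.5981 0.0256] 0.0281
0.055 [0.5983 0.0255] 0.0232
0.065 [0.5982 0.0255] 0.0181
[ 0.05623206 -0.23840996  0.56408207]
```

View pics/fin.png

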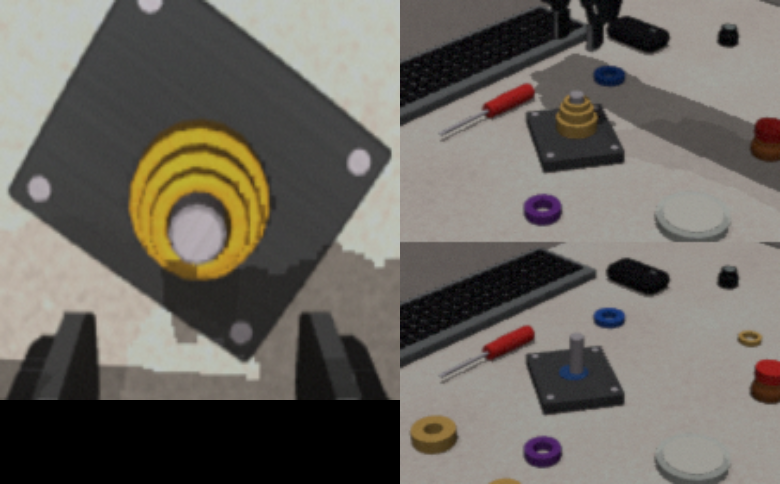

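The picture shows the three spacers flat on the arbor, large, medium then small from the bottom, with tops at 40, 55 and 65 mm. The tip is free, the gripper is clear, and the other objects in view are where they were.

```bash
python3 -c "
from workcell import *;print(job_done())"
```

```text
the job is handed in; nothing more can be done
None
```

The three gold spacers are on the arbor in order, with the large one at the bottom, then the medium and the small. I handed the job in at about 26 s of the 72 s allowed.

- **Seating:** each spacer went over the tip with no rise in force. I lowered each one to a light contact of about 5 N and let go. The last range image put the ring tops at 40, 55 and 65 mm, as expected for a stack lying flat, with all three centred on the same axis to within 0.3 mm.
- **Arbor:** I saw no sign of the arbor being pushed down during threading. Its travel was judged only from wrist force and ring height, not measured directly.
- **Other objects:** in the side-view crop the blue ring, jar, dish, screwdriver, mouse, lens cell and the purple ring in view stood where they were at the start. I checked this by eye, and the crop did not show the bottle or the other three purple rings.
- **Setbacks:** joint 6 reached its range limit early on, so the arm stopped short of the large spacer. I turned the tool to a new yaw, which left it tilted by about 1° for the rest of the job. The rings still measured level to within about 0.3°.

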